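# Turn the board preheater up by four clicks

### The arm

A 6-joint arm with a two-finger parallel gripper is mounted at the origin on a cart in front of the work surface, level with it; the furniture and walls round the work are solid. World frame = base frame: x ahead of the robot, y to its left, z up, the work surface at z = 0. Lengths are in m, angles in rad, forces in N, time in s.
With the tool pointing down it reaches from about 0.375 to 0.925 m from the base axis. Payload 5.7 kg.
Tool frame: the origin (TCP) lies at the very end of the fingers, on their centre line; the grasp point (between the pads) lies 19 mm behind it (r.tcp_to_grasp is the distance from the TCP to the grasp point, in m); z points along the fingers, y is the line along which they close (so a half turn about z gives the same grasp; the last joint's range is limited). The gripper opens to 88 mm and grips with 3 to 60 N. Pads are 20 mm wide; open, the fingers measure 115 mm over their backs; the gripper's body (75 mm by 178 mm) begins 61 mm behind the grasp point.
Start: joints at [1.16, 0.359, 1.51, -0, 1.272, -0.115], TCP at [0.175, 0.574, 0.223] pointing down, gripper open.
Joint ranges: [-2.97, 2.97], [-1.01, 2.36], [0.21, 2.38], [-0.96, 4.11], [0.2, 2.71], [-2.98, 2.98]. Speed limits (rad/s): [2.39, 2.39, 3.14, 3.14, 3.14, 3.14].

### API

Orientations are given as a unit quaternion [x, y, z, w].
In Python, from cell import r, effector, ik, imaging, close_job, monitor gives the robot as it stands. The module is installed in compiled form; this text tells all that it offers. Calls block until the motion is done:
- r.move_pose(position, orientation): joint-space move of the TCP to a pose.
- r.movel(position, vel=0.15, rotation=None, stop_force=None): straight line of the TCP; rotation=None keeps the orientation; vel is the mean speed in m/s. With stop_force (N) it stops when the force on the tool has changed by that much, and returns True; else False.
- r.movej(angles): joint-space move.
- effector.let_go() and effector.grab(): open the fingers fully, or close them until they stop; the grip force is fixed at half the most.
- r.wait(seconds).
- ik(position, orientation): joint angles nearest the present ones, or None.
- imaging.grab_frame(name): name is "scene" or "top" or "wrist"; returns a dict with "pixels" (420x560x3 uint8, red, green, blue), "fx", "fy", "cx", "cy" (pixels), "k1" (the pictures are not rectified: a ray, as slopes to the right and down, at radius r is drawn at 1 + k1 r^2 times it, then the intrinsics apply), "xyz" and "rotation" of the camera in the world. Camera axes: x right, y up, looking along -z (the intrinsics and any distortion apply to the point x, -y, -z); pixel columns grow to the right and rows downward; lengths in m; the calibration is good to about 2 mm. A picture is of the moment at which its call begins. There is no depth.
A pose or a line that the arm cannot do raises r.PlanningError and nothing moves.
- close_job(): hands the job in; it is judged then, once.
Trained networks look in a picture, given as the dict that the camera call returned (one of the last four; its "shot" number tells which), for a name from the list of things; names that differ only in an ending like _2 or _b are one class to them, and where a whole thing is asked for, a point or a joint stands for the part that bears it (a point fixed in the world has none). Each returns a list of dicts, best first, with "score" (0 to 1); they miss things now and then, are a little off and sometimes report something else, mostly with a low value. They report only what shows in the picture. A call takes as long as a camera call.
- imaging.find_in(picture, name): "rect" ([left, top, width, height] in pixels, round what is visible of it).
Readings, each from a call of its own:
- monitor.current_clock(): time.
- monitor.current_joints(): joint angles.
- monitor.current_qvel(): joint speeds.
- monitor.current_tau(): joint torques, N m.
- monitor.current_eef_pos(): TCP position.
- monitor.current_tool_rot(): TCP orientation.
- monitor.current_contact_force(): force on the tool from outside, world axes, zero at the start.
- monitor.current_torque(): the same for the moment, N m.
- monitor.current_opening(): finger opening in m.
- monitor.current_gripper_force(): force on a finger pad.
Only numpy, scipy, OpenCV 4.12 (cv2) and the standard library are available. Lean on these libraries where they do the work, as an engineer would, in place of code of your own. Each camera call takes 0.05 s, during which the arm holds its last target. There are 200 camera calls.

### The job

Turn the heat dial of the preheater up (clockwise seen from above) by exactly four clicks from wherever it stands now: push its raised fin round gently with the fingertips, never go past the fourth click, and leave the dial resting there. Do not move or lift the board on the hot plate, the brown bottle or the jar beside it.

Things in the scene. Friction and masses are not known exactly. Their poses are not given: they have to be found in the camera images.
- preheater: grey board preheater, fixed to the bench: a case 200 mm (its x) by 130 mm (its y), top face 45 mm above the bench; origin under the centre of the case, on the bench, z up; its -x end carries the dial, its +x end the hot plate (top 51 mm above the bench). Nine dots round the dial, white to red, mark the click positions
- dial_axis (a point): point on the dial's upright turning axis, at the middle of the upper face of the dial's black disc (57 mm above the bench); axes as the preheater's. The disc has radius 45 mm. On it stands one grey radial fin, 12 mm wide, from 7 to 43 mm out from the axis, rising 25 mm above the disc (top 82 mm above the bench)
- fin_tip (a point): point in the dial's fin, 42 mm out from the dial's axis, on the fin's middle line, 12 mm above the disc; it turns with the dial
- heat_dial (a joint): dial angle in rad, growing clockwise from above (hotter). At 0 the fin points 1.676 rad anticlockwise from the preheater's +x; nine clicks 0.419 rad apart, 0 to 3.351, a stop just beyond each end; starts in click 0, 1 or 2. Pushed 30 mm from the axis it takes up to 7 N to leave a click; from half-way the dial swings on by itself into the next click and settles in about 0.3 s
- board: small green circuit board 45 x 60 x 9 mm lying loose on the hot plate; origin at the centre of its underside
- bottle: brown bottle with white cap, 37 mm across, 82 mm tall, standing on the bench at the preheater's left (+y) side; origin at the centre of its underside
- jar: white jar with green lid, 53 mm across, 42 mm tall, standing on the bench behind the preheater's left rear corner; origin at the centre of its underside

How it is judged:
By the outcome, as a careful person would: the job done as asked, in the order asked, and still so for the second after the job is handed in, with the robot touching nothing.
It also fails if it takes over 51 s, if anything falls off the work surface, if the arm or the gripper's body presses on something with over 40 N, if the wrist force passes 120 N, or if a joint passes its speed limit or range.

## Working session

There is one attempt and no reset: what is moved stays moved. The work goes in short steps, each a Python script; the robot and the scene stay as the last script left them, time stands still between calls to the robot, and variables do not carry over. Pictures are saved under pics/ and viewed, at most 10 in all, crops included, and the job is handed in when it is done.

```bash
mkdir -p pics; python3 - <<'E'
from cell import r,effector,ik,imaging,monitor
import cv2,numpy as np
for n in("top","scene"):
    f=imaging.grab_frame(n)
    cv2.imwrite(f"pics/{n}0.png",f["pixels"][:,:,::-1])
    print(n,{k:f[k] for k in f if k!="pixels"})
    for t in("preheater","heat_dial","board","bottle","jar"):
        print(t,[(d["rect"],round(d["score"],2)) for d in imaging.find_in(f,t)][:2])
print(monitor.current_clock(),monitor.current_tool_rot())
E
```

```text
top {'fx': 535.5515727805466, 'fy': 535.5515727805466, 'cx': 278.68959884776604, 'cy': 203.72905384476994, 'k1': -0.15070724281835143, 'xyz': array([0.49684744, 0.40191183, 0.90987233]), 'rotation': array([ 0.0102659 , -0.02887435, -0.69681026,  0.71660055]), 'shot': 1}
preheater [([263.6, 159.9, 75.3, 123.3], 0.94), ([275.2, 220.7, 55.5, 55.9], 0.59)]
heat_dial [([276.4, 222.4, 53.8, 53.8], 0.62)]
board [([280.3, 177.5, 38.0, 27.9], 0.8)]
bottle [([221.6, 211.5, 24.9, 21.7], 0.95)]
jar [([213.2, 146.4, 30.8, 33.2], 0.96)]
scene {'fx': 510.3866595313722, 'fy': 510.3866595313722, 'cx': 277.0691716274272, 'cy': 211.3634451599093, 'k1': -0.013703004954161881, 'xyz': array([-0.09151049,  0.08971606,  0.56014183]), 'rotation': array([ 0.40027436, -0.2552351 , -0.46583565,  0.74674803]), 'shot': 2}
preheater [([236.2, 216.9, 119.9, 104.7], 0.72)]
heat_dial [([259.4, 236.9, 56.8, 52.5], 0.83)]
board [([287.2, 217.5, 43.3, 23.6], 0.86)]
bottle [([232.5, 215.7, 20.3, 51.5], 0.57)]
jar [([244.1, 201.2, 29.2, 33.8], 0.7), ([258.5, 237.5, 61.8, 49.8], 0.29)]
0.6 [ 1.47371318e-01  9.89081237e-01 -3.96688211e-05 -8.49887378e-06]
```

```bash
python3 - <<'E'
import cv2
a=cv2.imread("pics/top0.png")[130:300,190:360]
cv2.imwrite("pics/c1.png",cv2.resize(a,(595,595),interpolation=cv2.INTER_CUBIC))
E
```

```text
(no output)
```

View pics/c1.png

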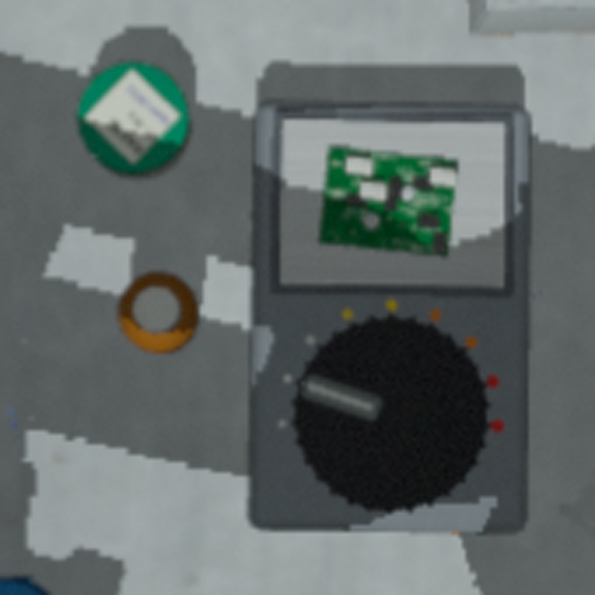

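View pics/scene0.png

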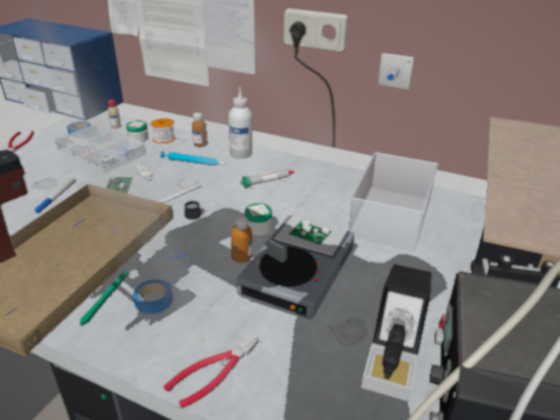

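The top view shows the fin at second dot (crop 287,378), so the dial is at click 1 and the target is click 5 (dot at crop 435,315). The case is nearly upright in the picture, with the board at (390,200), bottle at (158,312) and jar at (133,118). I'll fit the axis and yaw from the nine dots.

```bash
cat > h.py <<'E'
from cell import r,effector,ik,imaging,monitor,close_job
import cv2,numpy as np
from scipy.spatial.transform import Rotation as R
from scipy.optimize import least_squares
def ray2z(f,uv,z):
    K=np.array([[f["fx"],0,f["cx"]],[0,f["fy"],f["cy"]],[0,0,1.]])
    p=cv2.undistortPoints(np.array(uv,float).reshape(-1,1,2),K,np.array([f["k1"],0,0,0]))[:,0]
    d=R.from_quat(f["rotation"]).apply(np.c_[p[:,0],-p[:,1],-np.ones(len(p))])
    return (f["xyz"]+d*((z-f["xyz"][2])/d[:,2])[:,None])[:,:2]
def crop(f,name):
    a=f["pixels"][130:300,190:360,::-1]
    cv2.imwrite(name,cv2.resize(a,(595,595),interpolation=cv2.INTER_CUBIC))
C2=lambda p:(np.array(p,float)+.5)/3.5-.5+np.array([190,130])
E
python3 - <<'E'
from h import *
f=imaging.grab_frame("top")
P=ray2z(f,C2([(282,423),(287,378),(310,340),(347,314),(391,305),(435,315),(471,342),(492,381),(497,426)]),.045)
a=1.676-.419*np.arange(9)
s=least_squares(lambda q:(np.c_[q[0]+q[3]*np.cos(a+q[2]),q[1]+q[3]*np.sin(a+q[2])]-P).ravel(),[.43,.37,0,.05])
print(s.x,np.abs(s.fun).max())
x,y,w,h=imaging.find_in(f,"heat_dial")[0]["rect"]
print("disc",ray2z(f,[(x+w/2,y+h/2)],.055), ray2z(f,[C2((391,413))],.057))
F=ray2z(f,C2([(375,408),(307,385)]),.082);d=F[1]-F[0]
print("fin",F,"dial",1.676-(np.arctan2(d[1],d[0])-s.x[2]))
c=s.x[:2];yaw=s.x[2]
for k in(1,3,5):
  th=yaw+1.676-.419*k
  for sg in(1,-1):
    xt=sg*np.array([np.sin(th),-np.cos(th),0]);z=np.array([0,0,-1.])
    M=np.c_[xt,np.cross(z,xt),z]
    p=np.r_[c+.03*np.array([np.cos(th),np.sin(th)]),.064]
    print(k,sg,ik(p,R.from_matrix(M).as_quat()))
E
```

```text
[0.47503482 0.34187083 0.01265386 0.0499583 ] 0.00025410074629123036
disc [[0.47491508 0.34259966]] [[0.47547132 0.34210178]]
fin [[0.47812126 0.35098755]
 [0.48746515 0.38128284]] dial 0.41702764560572403
1 1 [ 5.40150982e-01  5.46812160e-01  1.64362040e+00 -4.44089210e-16
  9.51160094e-01  2.41208977e+00]
1 -1 [ 5.40150982e-01  5.46812160e-01  1.64362040e+00 -4.44089210e-16
  9.51160094e-01 -7.29502880e-01]
3 1 None
3 -1 [ 5.02173035e-01  5.52687189e-01  1.63125342e+00 -4.44089210e-16
  9.57652045e-01  7.05191723e-02]
5 1 [ 4.66170673e-01  5.37636664e-01  1.66290989e+00 -4.44089210e-16
  9.41046096e-01 -2.26907584e+00]
5 -1 [ 4.66170673e-01  5.37636664e-01  1.66290989e+00 -4.44089210e-16
  9.41046096e-01  8.72516811e-01]
```

```bash
cat >> h.py <<'E'
c=np.array([.47503,.34195]);yaw=.0127
def pose(phi,gap=0,z=.064):
    th=yaw+1.676-phi; e=np.array([np.cos(th),np.sin(th)]); t=np.array([-e[1],e[0]])
    p=c+.03*e+(.016+gap)*t
    zt=np.array([0,0,-1.]);xt=np.r_[t,0]
    return np.r_[p,z],R.from_matrix(np.c_[xt,np.cross(zt,xt),zt]).as_quat()
def arc(a,b,step=.06,vel=.03):
    n=max(1,int(np.ceil(abs(b-a)/step)))
    for q in np.linspace(a,b,n+1)[1:]:
        p,o=pose(q); r.movel(p,vel=vel,rotation=o)
        print(round(q,3),np.round(monitor.current_contact_force(),1),end="; ")
    print()
E
python3 - <<'E'
from h import *
effector.grab(); print(monitor.current_opening())
p,o=pose(.419,.009,.16); r.move_pose(p,o)
p,o=pose(.419,.009); r.movel(p,vel=.1)
print(monitor.current_eef_pos(),p,monitor.current_contact_force())
r.movel(pose(.419)[0],vel=.04); print(monitor.current_contact_force())
arc(.419,.419+.29)
r.wait(.4)
f=imaging.grab_frame("top"); crop(f,"pics/c2.png")
print(monitor.current_contact_force(),monitor.current_clock())
E
```

```text
0.00037313203933108914
[0.46051172 0.37835473 0.06459084] [0.46005172 0.37801454 0.064     ] [-0.48116046 -0.72319972  0.26493296]
[-5.40013178  3.19758413  3.89462521]
0.477 [-6.3  3.7  4.9]; 0.535 [-6.2  4.1  4.1]; 0.593 [-0.1 -0.8  0.1]; 0.651 [ 0.9 -0.1  0.3]; 0.709 [ 0.2 -0.5 -0.1]; 
[ 0.56639139 -0.1878818   0.06804162] 6.55
```

View pics/c2.png

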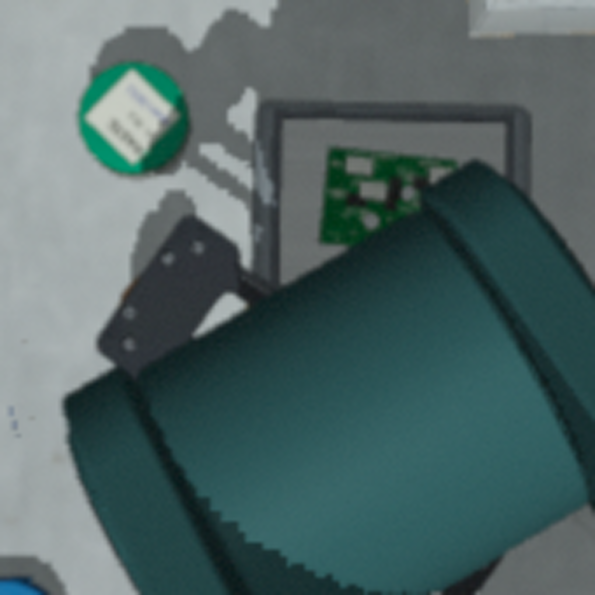

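The arm hides the dial, but the force log shows the fin left the fingers near 0.57, so one click is done and contact comes about 0.05 rad early. I'll make the next three the same way, stopping at about 0.25 past each click.

```bash
python3 - <<'E'
from h import *
a=.709
for k in(2,3,4):
    b=.419*k+.235; arc(a,b,.05); a=b; r.wait(.5)
    print("after",k,np.round(monitor.current_contact_force(),1),monitor.current_clock())
r.movel(pose(a,.006)[0],vel=.04); p=pose(a,.006)[0]; p[2]=.16; r.movel(p)
f=imaging.grab_frame("wrist"); cv2.imwrite("pics/w3.png",f["pixels"][:,:,::-1])
print(monitor.current_clock())
E
```

```text
0.754 [-0.1  0.3 -0.3]; 0.8 [-1.4  0.9  0.1]; 0.845 [-3.   1.8  1. ]; 0.891 [-4.6  3.6  1.7]; 0.936 [-4.3  3.6  1.1]; 0.982 [-3.9  3.4  1. ]; 1.027 [ 0.1 -0.2  0.7]; 1.073 [-0.5 -0.4  0.2]; 
after 2 [0.3 0.  0.5] 9.05
1.12 [ 0.3 -1.   0.4]; 1.166 [ 0.9 -0.  -0.1]; 1.213 [ 0.  -0.7 -0.1]; 1.259 [-1.4  1.8  0.5]; 1.306 [-2.2  4.   0.9]; 1.352 [-3.1  5.1  0.6]; 1.399 [-2.2  4.4 -0.1]; 1.445 [ 0.4 -0.2  0. ]; 1.492 [-0.6 -0.8  0.6]; 
after 3 [-0.7 -0.3  0.5] 11.8
1.539 [ 0.2  0.1 -0.2]; 1.585 [0.7 0.1 0.5]; 1.632 [-1.4  0.2 -0.2]; 1.678 [-0.9  2.2  0.3]; 1.725 [-1.7  4.  -1. ]; 1.771 [-2.2  5.4 -1.3]; 1.818 [-0.8  4.9 -1.1]; 1.864 [-0.3  1.4  0.1]; 1.911 [ 0.4 -0.9  0.2]; 
after 4 [ 0.   0.  -0.1] 14.55
15.6917
```

View pics/w3.png

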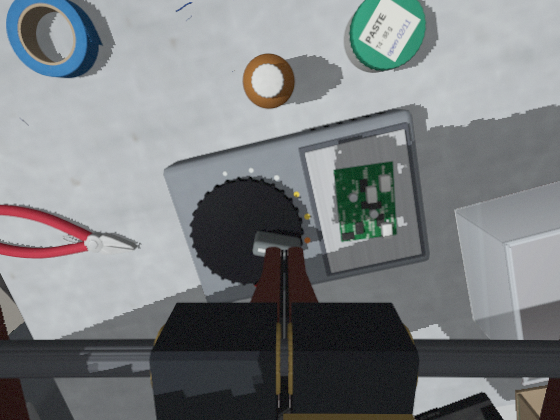

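The wrist view shows the fin at (275,243) pointing right, towards the orange dot near (310,240); the board, bottle and jar look undisturbed. I'll retreat and check from above.

```bash
python3 - <<'E'
from h import *
p=monitor.current_eef_pos(); r.movel([p[0],p[1],.22])
r.movej([1.16,.359,1.51,0,1.272,-.115])
f=imaging.grab_frame("top"); crop(f,"pics/c4.png"); print(monitor.current_clock())
for t in("board","bottle","jar"): print(t,imaging.find_in(f,t)[0]["rect"])
E
```

```text
17.7667
board [281.0, 173.8, 37.0, 32.4]
bottle [224.1, 207.5, 24.3, 24.1]Traceback (most recent call last):
  File "<stdin>", line 5, in <module>
IndexError: list index out of range
```

View pics/c4.png

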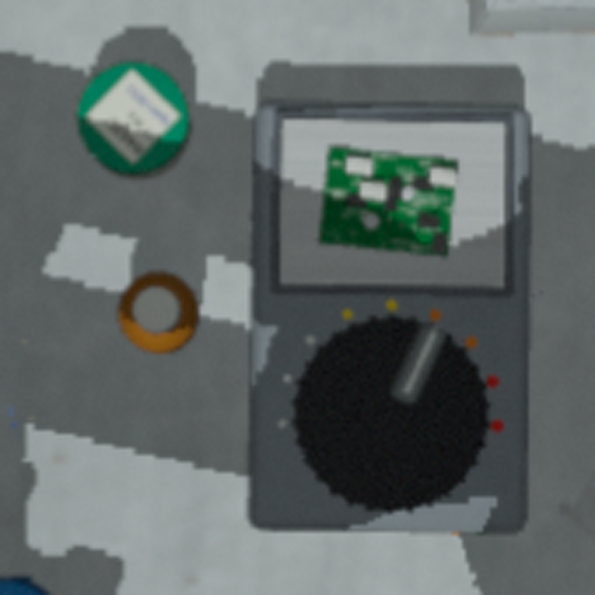

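The fin now points from (402,397) to (435,333), at the sixth dot (435,315), which is click 5. The board, bottle and jar are where they were.

```bash
python3 -c "
from cell import close_job
print(close_job())"
```

```text
the job is handed in; nothing more can be done
None
```

I turned the dial up exactly four clicks, from click 1 to click 5, and handed the job in. The top camera shows it resting there, with the board, bottle and jar unmoved.

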